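# Close the clip-top pickle jar

## Robot

A 6-joint arm with a two-finger parallel gripper is mounted at the origin on the work surface. World frame = base frame: x ahead of the robot, y to its left, z up, the work surface at z = 0. Lengths are in m, angles in rad, forces in N, time in s.
With the tool pointing down it reaches from about 0.3 to 0.875 m from the base axis. Payload 6.4 kg.
Tool frame: the origin (TCP) lies at the centre of the arm's flange, where the gripper is bolted on; the fingertips stand 173 mm ahead of it and the grasp point (between the pads) lies 155 mm ahead of it; z points along the fingers, x is the direction in which the jaws open and shut, and the axes are right-handed (so a half turn about z gives the same grasp; the last joint's range is limited). The gripper opens to 85 mm and grips with 20 to 120 N. Pads are 22 mm wide; open, the fingers measure 114 mm over their backs; the gripper's body (76 mm by 85 mm) begins 54 mm behind the grasp point. The pads swing forward as they close: fully open they stand 13 mm farther back than shut.
Start: joints at [1.088, 0.181, 1.607, -0, 1.354, -0.206], TCP at [0.157, 0.553, 0.405] pointing down, gripper open.
Joint ranges: [-2.99, 2.99], [-0.89, 2.07], [0.3, 2.58], [-1.14, 4.28], [0, 2.63], [-3.12, 3.12]. Speed limits (rad/s): [2.57, 2.57, 3.01, 3.14, 3.14, 3.14].

## Interface

Orientations are given as a unit quaternion [w, x, y, z].
In Python, from bench import ctrl gives the robot as it stands. The module is installed in compiled form; this text tells all that it offers.
- The arm moves only by the tool move_arm, never from a script. Its argument "moves" is a list of rows, each an object of numbers: "gripper": the opening in per cent of the stroke, from 0 (shut) to 100 (fully open); "x", "y", "z": the shift along the tool's x, y, z in cm; "roll": the turn about the tool's z in degrees. In form: [{"gripper": .., "x": .., "y": .., "z": .., "roll": ..}, ...]. A call has 1 to 5 rows; each row shifts and turns the commanded pose from where the row before left it, along the tool's axes as they then stand; what a row does not reach is not made up. A row lasts 1/8 s, in which the tool goes at most 62.5 mm and 10.7 degrees, less where a joint would pass 70% of its speed; a pose out of reach is approached as far as the arm can. A call is refused whole if a number of a shift passes 6.25 or a number of a turn 10.7, either way. A call with a gripper value outside its range is refused whole. The fingers move at their own pace and stop on an object; the grip force is fixed at half the most. Time passes only in rows, so rows that do not move let the fingers close. It gives the time, the measured TCP pose, the force and the opening at its end, in the units of the state.
- ctrl.get_obs(): the state, without advancing time (a new reading comes with each control period).
- ctrl.camera(name): name is "scene" or "top" or "wrist"; returns a dict with "img" (420x560x3 uint8, red, green, blue), "fx", "fy", "cx", "cy" (pixels), "world_from_camera" (4x4, takes a point from camera to world coordinates); the wrist camera has in their place "tool_from_camera" (4x4, takes a point from camera to tool coordinates, whose origin is the TCP and whose axes are the tool frame's). Camera axes: x right, y up, looking along -z (the intrinsics and any distortion apply to the point x, -y, -z); pixel columns grow to the right and rows downward; lengths in m; the calibration is good to about 2 mm. A picture is of the moment at which its call begins: read the wrist's pose just before it. There is no depth.
- ctrl.hand_in(): hands the job in, once; it reports no verdict.
The state is a dict: "time_s": time; "q": joint angles; "dq": joint speeds; "joint_efforts": joint torques, N m; "eef_pos": TCP position; "eef_rot": TCP orientation; "wrist_force": force on the tool from outside, world axes, zero at the start; "torque": the same for the moment, N m; "opening": opening from 0.0 (shut) to 1.0 (fully open).
Only numpy, scipy, OpenCV 4.12 (cv2) and the standard library are available. Lean on these libraries where they do the work, as an engineer would, in place of code of your own. Each camera call takes 0.05 s, during which the arm holds its last target. There are 200 camera calls.

## Task

The lid of one of the two clip-top pickle jars has been left standing open. Push that lid over and down onto the jar's mouth with the fingertips, without slamming it, then push its wire clasp down until it lies locked against the side of the jar. Do not lift the jar or shove it out of its place, and leave everything else on the counter undisturbed.

Things in the scene. Friction and masses are not known exactly. Their poses are not given: they have to be found in the camera images.
- jar: The open clear-glass half-litre clip-top jar, filled with gherkins, loose on the counter, about 0.9 kg with its lid. Round, 100 mm across, glass 106 mm high, 123 mm high with the lid shut. Origin: centre of its underside; z up; its +x axis points to the lid's hinge at the back, its -x axis to the front where the clasp closes.
- lid_axis (a point): Middle of the lid's hinge line, at the back of the jar's neck, 53 mm from the jar's centre along its +x and 107 mm above its underside. The hinge line is parallel to the jar's y axis. Does not turn with the lid.
- jar_lid (a joint): Opening angle of the lid in rad: 0 is shut on the mouth, 1.57 stands straight up behind the mouth, 2.0 is the stop, leaning backwards. The wire hinge is stiff: the lid stays where it is left and has to be pushed all the way down; 1 to 2 N near its front edge moves it.
- lid_face (a point): Centre of the lid's outer (top) face: the middle of a clear glass disc 89 mm across and 13 mm thick with a steel wire frame and an orange rubber seal under it. 53 mm along the lid from the hinge line and 16 mm outside it; the flat of this face has a radius of 31 mm. When the lid is open this face looks backwards, to the jar's +x.
- jar_clasp (a joint): Angle of the wire clasp on the lid's front edge in rad: 0 is straight out in line with the lid (open), 1.4 is the stop, locked, hanging down along the jar's front. Stiff, stays where it is left; about 2 N on its crossbar moves it. Its pivot, parallel to the jar's y axis, is carried by the lid, 101 mm from the hinge line along the lid and 7.5 mm to its outer side (with the lid shut: 48 mm in front of the jar's centre, 114.5 mm above its underside).
- clasp_bar (a point): Middle of the crossbar at the free end of the clasp, a loop of 4.4 mm steel wire 28 mm wide; the bar lies 50 mm from the clasp's pivot and 4 mm to its outer side. Locked, with the lid shut, it is 60 mm in front of the jar's centre and 66 mm above the jar's underside. While the lid stands open the clasp sticks up beyond it, up to 50 mm above its edge.
- shut_jar: The other clip-top jar, same make and size, already shut and clasped. Leave alone. Origin: centre of its underside; +x to its hinge.
- mug: White enamel mug, 80 mm across, 78 mm high, handle to its +y. Leave alone. Origin: centre of its underside.
- tamper: Wooden tamper standing on its broad foot, 64 mm across, 202 mm high. Leave alone. Origin: centre of its underside.
- opener: Red plastic jar opener lying flat, 14 mm thick: a ring of 82 mm outer diameter with a handle reaching 152 mm from the ring's centre along its -x. Leave alone. Origin: under the ring's centre.
- seamer: Steel hand seamer standing on its chuck plate (92 mm across), wooden handle on top, 105 mm high; its black-gripped lever is pivoted 64 mm from its centre along its +x and reaches 160 mm towards its -y. Leave alone. Origin: centre of its underside.
- salt: Salt jar with a blue cap, 66 mm across, 95 mm high. Leave alone. Origin: centre of its underside.
Mind the look-alikes: they are no part of the job. Leave any pink look-alike of the jar alone.

How it is judged:
On the way, in this order (a step that is already met when the one before it is completed fails the run):
1. the lid is down on the jar's mouth (value of joint jar_lid below 0.06 rad), for 0.2 s.
2. the clasp is locked down with the lid shut (value of joint jar_clasp above 1.2 rad and value of joint jar_lid below 0.06 rad), for 0.2 s.
At the end, for the whole second after the job is handed in: The lid is shut (within 0.06 rad), the clasp is down (more than 1.2 rad of its 1.4), and the jar stands upright and at rest within 50 mm of where it stood (all of step 2 and angle between jar's own z axis and vertical below 0.05 rad and distance of jar from where it was at the start of the episode below 0.05 m and linear speed of jar below 0.02 m/s); the robot touches nothing.
It fails at once if the jar is lifted off the counter (height (world z) of jar above 0.012 m).
It fails at once if the jar is tipped, or shoved more than 60 mm (angle between jar's own z axis and vertical above 0.2 rad or distance of jar from where it was at the start of the episode above 0.06 m).
It fails at once if the lid is slammed (velocity of joint jar_lid below -5 rad/s).
It fails at once if the clasp is swung in before the lid is down (value of joint jar_clasp above 1 rad and value of joint jar_lid above 0.15 rad).
It fails at once if something else on the counter is disturbed (distance of any of shut_jar, mug, tamper, opener, seamer, salt from where it was at the start of the episode above 0.02 m or angle between any of shut_jar, tamper's own z axis and vertical above 0.2 rad).
It also fails if it takes over 48 s, if anything falls off the work surface, if the arm or the gripper's body presses on something with over 40 N, if the wrist force passes 120 N, or if a joint passes its speed limit or range.

## Working session

There is one attempt and no reset: what is moved stays moved. The work goes in short steps, Python scripts to look and compute and a tool call to move; the robot and the scene stay as the last step left them, time stands still between calls to the robot, and variables do not carry over. Pictures are saved under pics/ and viewed, about 8 in all and at most 12, crops included, and the job is handed in when it is done.

Besides the shell and the picture viewer there is one more tool, called after "Emit:" in YAML: its name, and indented under it one key for each argument. move_arm: Moves the arm, as the interface text tells. Its arguments: {"type":"object","properties":{"moves":{"type":"array","items":{"type":"object","properties":{"gripper":{"type":"number"},"x":{"type":"number"},"y":{"type":"number"},"z":{"type":"number"},"roll":{"type":"number"}}}}},"required":["moves"]}

```bash
mkdir -p pics; cat > h.py <<'E'
import numpy as np, cv2
from bench import ctrl
from scipy.spatial.transform import Rotation as R
def shot(n,f):
    o=ctrl.get_obs(); c=ctrl.camera(n); cv2.imwrite(f,c["img"][:,:,::-1])
    if n=="wrist":
        T=np.eye(4); q=o["eef_rot"]; T[:3,:3]=R.from_quat([q[1],q[2],q[3],q[0]]).as_matrix(); T[:3,3]=o["eef_pos"]
        c["world_from_camera"]=T@c["tool_from_camera"]
    return c
def ray(c,u,v):
    T=np.array(c["world_from_camera"]); d=np.array([(u-c["cx"])/c["fx"],-(v-c["cy"])/c["fy"],-1.])
    return T[:3,3],T[:3,:3]@d
def plane(c,u,v,z):
    p,d=ray(c,u,v); return p+d*(z-p[2])/d[2]
def tri(rs):
    A=0;b=0
    for p,d in rs:
        d=d/np.linalg.norm(d); M=np.eye(3)-np.outer(d,d); A=A+M; b=b+M@p
    return np.linalg.solve(A,b)
def proj(c,P):
    T=np.linalg.inv(c["world_from_camera"]); x=T[:3,:3]@np.array(P)+T[:3,3]
    return c["cx"]+c["fx"]*x[0]/-x[2], c["cy"]-c["fy"]*x[1]/-x[2]
E
python3 - <<'E'
from h import *
import pickle
d={}
for n in ["scene","top"]:
    c=shot(n,f"pics/{n}0.png"); d[n]=c; print(n,[k for k in c],c["fx"],np.round(c["world_from_camera"],3).tolist())
pickle.dump(d,open("c.pkl","wb"))
o=ctrl.get_obs(); print(o["eef_rot"],o["wrist_force"])
E
```

```text
scene ['img', 'fx', 'fy', 'cx', 'cy', 'world_from_camera'] 546.8097101495805 [[0.233, -0.701, 0.674, 1.643], [0.972, 0.167, -0.164, -0.249], [0.002, 0.694, 0.72, 1.259], [0.0, 0.0, 0.0, 1.0]]
top ['img', 'fx', 'fy', 'cx', 'cy', 'world_from_camera'] 527.7650267922063 [[-0.015, 0.994, -0.105, 0.431], [-1.0, -0.016, -0.011, 0.001], [-0.012, 0.105, 0.994, 1.548], [0.0, 0.0, 0.0, 1.0]]
[ 3.24580414e-04  7.97907040e-01  6.02779990e-01 -7.30559645e-04] [-0.48618434 -0.05955173 -0.67346881]
```

View pics/scene0.png

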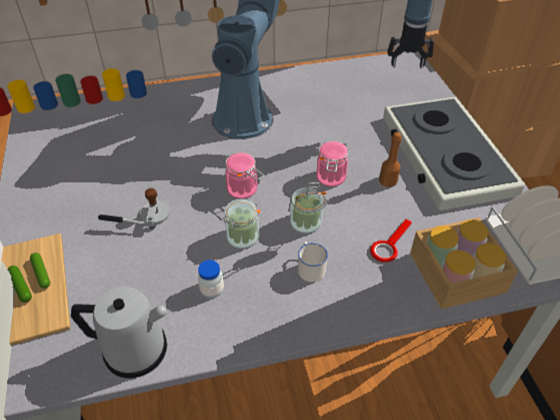

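View pics/top0.png

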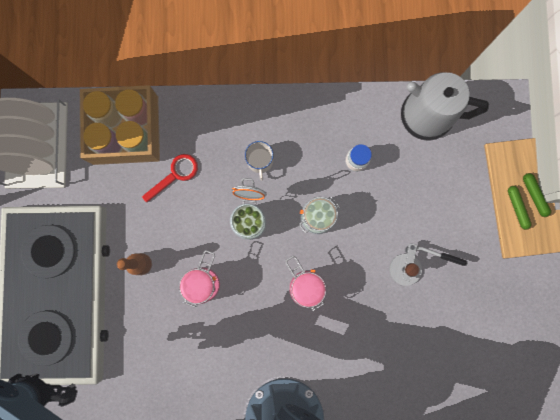

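The candidates are two clear jars, top (248,221) and (319,214), and two pink ones, (199,286) and (308,290). At (248,221) the mouth looks uncovered and an upright lid stands at (250,190), so that one fits. I'll confirm in one enlarged crop.

```bash
python3 - <<'E'
from h import *
import pickle
d=pickle.load(open("c.pkl","rb"))
a=cv2.resize(d["top"]["img"][165:245,205:305],None,fx=4,fy=4,interpolation=2)
b=cv2.resize(d["scene"]["img"][165:245,265:365],None,fx=4,fy=4,interpolation=2)
cv2.imwrite("pics/crop1.png",np.hstack([a,b])[:,:,::-1])
c=d["top"]
for n,u,v,z in [("jar rim",248,221,.106),("lidmid",250,190,.16),("lidL",234,191,.16),("lidR",266,194,.16),("shut",319,214,.12),("mug",259,155,.078),("pinkL",199,286,.12),("pinkR",308,290,.12),("salt",359,156,.095)]: print(n,plane(c,u,v,z).round(3))
E
```

```text
jar rim [0.553 0.089 0.106]
lidmid [0.631 0.079 0.16 ]
lidL [0.629 0.122 0.16 ]
lidR [0.619 0.037 0.16 ]
shut [ 0.567 -0.105  0.12 ]
mug [0.742 0.057 0.078]
pinkL [0.379 0.221 0.12 ]
pinkR [ 0.364 -0.071  0.12 ]
salt [ 0.731 -0.223  0.095]
```

View pics/crop1.png

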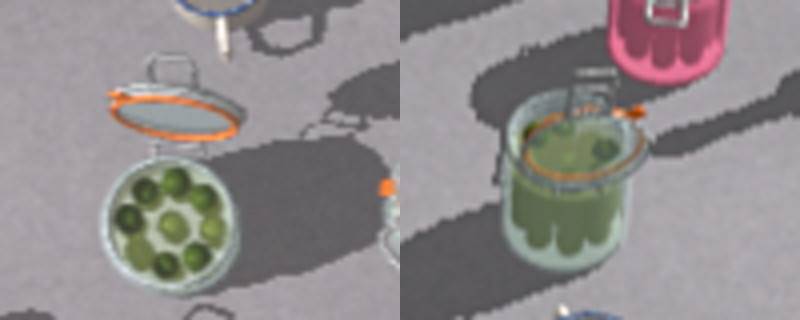

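The crop shows the open clear jar: gherkins visible through a bare mouth (top 248,221), hinge wire at about (250,202), upright lid with orange seal at (249,194), clasp bar sticking up at top (248,179.5) and scene (314,183). The other clear jar is covered. So this is the one.

```bash
python3 - <<'E'
from h import *
import pickle
d=pickle.load(open("c.pkl","rb")); t,s=d["top"],d["scene"]
bar=tri([ray(t,248.3,179.5),ray(s,314.2,183)]); print("bar",bar)
for (u,v) in [(248.3,179.5)]: print(proj(s,bar),proj(t,bar))
C=plane(t,248,221,.106); print("rim",C, "scene rim ctr",proj(s,C))
for n,u,v in [("hinge",250.2,202.5)]:
    H=plane(t,u,v,.107); print(n,H,np.linalg.norm(H-C))
h=H-C; print("yaw hinge",np.degrees(np.arctan2(h[1],h[0])))
a,b=plane(t,232.7,193.5,.15),plane(t,265,197.5,.15); e=a-b; print(e,"yaw seal",np.degrees(np.arctan2(-e[0],e[1])),np.linalg.norm(e))
h=bar-C; print("yaw bar",np.degrees(np.arctan2(h[1],h[0])))
for yaw in (-4,-8,-12):
  y=np.radians(yaw); f=np.array([np.cos(y),np.sin(y)])
  r=[(bar-C)[:2]@f-.053, bar[2]-.107]; print(yaw,r,np.hypot(*r),"ang",np.pi-np.arctan2(r[1],r[0])-np.arctan2(.0115,.151))
E
```

```text
bar [0.64478379 0.08176376 0.25162918]
(np.float64(312.72193812180353), np.float64(183.10345985511617)) (np.float64(246.75713415097263), np.float64(179.14460942914724))
rim [0.55268015 0.08857797 0.106     ] scene rim ctr (np.float64(304.2334924513356), np.float64(197.1977441864958))
hinge [0.60354411 0.08196597 0.107     ] 0.05130166647841782
yaw hinge -7.406565642896604
[0.01221273 0.08624866 0.        ] yaw seal -8.05945037920873 0.08710902155622827
yaw bar -4.2312692830461955
-4 [np.float64(0.039354608538440826), np.float64(0.1446291758804883)] 0.1498879038784756 ang 1.7604587320190852
-8 [np.float64(0.0391556413904821), np.float64(0.1446291758804883)] 0.14983578600778003 ang 1.7591774189128628
-12 [np.float64(0.03850770122112163), np.float64(0.1446291758804883)] 0.14966777064286216 ang 1.7549986511044082
```

Both checks agree: yaw is -7.4° from the hinge and -8.1° from the seal, the bar radius is 150 mm against 151 mm expected, and the lid angle is about 1.76. Now I turn to the jar's axis, shut the gripper, rise, and travel to behind the lid.

Emit:
move_arm:
  moves:
    - {"gripper": 0, "x": 0, "y": 0, "z": -4, "roll": -8.4}
    - {"gripper": 0, "x": -3.4, "y": 4.9, "z": 0, "roll": 0}
    - {"gripper": 0, "x": -3.4, "y": 4.9, "z": 0, "roll": 0}
    - {"gripper": 0, "x": -3.4, "y": 4.9, "z": 0, "roll": 0}
    - {"gripper": 0, "x": -3.4, "y": 4.9, "z": 0, "roll": 0}

```text
time_s: 0.72
eef_pos: [0.3348, 0.3914, 0.4444]
eef_rot: [-0.0, 0.751, 0.66, -0.0]
wrist_force: [1.1, 1.1, -0.4]
opening: 0.002
```

Emit:
move_arm:
  moves:
    - {"gripper": 0, "x": -3.4, "y": 4.9, "z": 0, "roll": 0}
    - {"gripper": 0, "x": -3.4, "y": 4.9, "z": 0, "roll": 0}
    - {"gripper": 0, "x": -3.4, "y": 4.9, "z": 0, "roll": 0}
    - {"gripper": 0, "x": -3.4, "y": 4.9, "z": 0, "roll": 0}
    - {"gripper": 0, "x": -3.4, "y": 4.9, "z": 0, "roll": 0}

```text
time_s: 1.35
eef_pos: [0.5558, 0.1909, 0.4443]
eef_rot: [-0.0, 0.752, 0.66, -0.0]
wrist_force: [0.6, 0.5, 0.4]
opening: 0.004
```

Emit:
move_arm:
  moves:
    - {"gripper": 0, "x": -3.4, "y": 4.9, "z": 0, "roll": 0}
    - {"gripper": 0, "x": -3.4, "y": 4.9, "z": 0, "roll": 0}
    - {"gripper": 0, "x": 0, "y": 0, "z": 0, "roll": 0}

```text
time_s: 1.72
eef_pos: [0.6452, 0.1087, 0.4429]
eef_rot: [-0.0, 0.753, 0.658, -0.001]
wrist_force: [-0.5, 0.1, 0.3]
opening: -0.0
```

```bash
cat >> h.py <<'E'
J=np.array([.5525,.0885]);F=np.array([.991,-.1305]);L=np.array([.1305,.991])
def st():
    o=ctrl.get_obs(); p=np.array(o["eef_pos"])
    q=o["eef_rot"]; m=R.from_quat([q[1],q[2],q[3],q[0]]).as_matrix()
    print("t",round(o["time_s"],2),"f,l,tipz mm",(1000*np.array([(p[:2]-J)@F,(p[:2]-J)@L,p[2]-.173])).round(1),"yaw y",np.degrees(np.arctan2(m[1,1],m[0,1])).round(1),"tz",m[:,2].round(3),"F",np.round(o["wrist_force"],2),"op",round(o["opening"],2))
    return p
E
python3 - <<'E'
from h import *
p=st()
c=shot("scene","pics/s1.png")
for z in (.16,.173,.186): print(z,proj(c,p-[0,0,z]))
u,v=map(int,proj(c,p-[0,0,.173])); print(u,v)
cv2.imwrite("pics/s1c.png",cv2.resize(c["img"][v-70:v+60,u-80:u+80],None,fx=4,fy=4,interpolation=2)[:,:,::-1])
E
```

```text
t 1.73 f,l,tipz mm [ 89.2  32.1 269.9] yaw y -7.7 tz [-0.002 -0.001 -1.   ] F [-0.46  0.07  0.27] op -0.0
0.16 (np.float64(323.17102898065923), np.float64(172.95937944197328))
0.173 (np.float64(322.8818211272164), np.float64(176.57599555639197))
0.186 (np.float64(322.59633974520204), np.float64(180.14601121906804))
322 176
```

View pics/s1c.png

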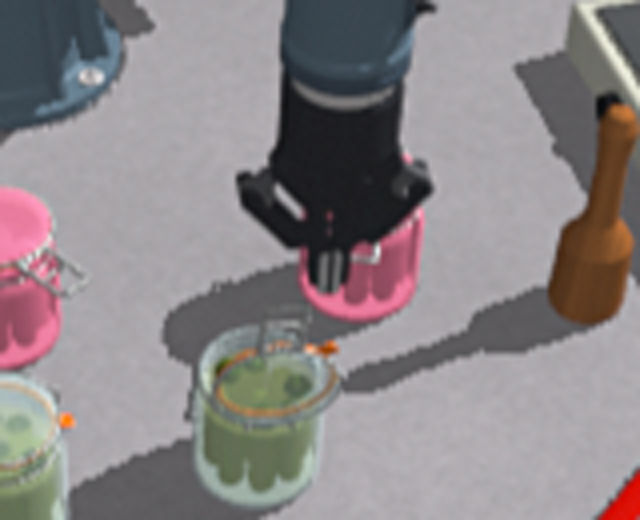

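The shut fingertip is at crop (327,290), which matches 173 mm ahead of the TCP, and the wide finger links are just above it. A centred vertical gripper would meet the upright clasp first. So I'll open the gripper and push with one finger beside the clasp, with the tool centre about 74 mm to the jar's +y.

Emit:
move_arm:
  moves:
    - {"gripper": 100, "x": 4.2, "y": 4.1, "z": 0, "roll": 0}
    - {"gripper": 100, "x": 0, "y": 0, "z": 0, "roll": 0}
    - {"gripper": 100, "x": 0, "y": 0, "z": 0, "roll": 0}
    - {"gripper": 100, "x": 0, "y": 0, "z": 0, "roll": 0}

```text
time_s: 2.28
eef_pos: [0.6882, 0.1488, 0.4457]
eef_rot: [0.0, 0.751, 0.66, 0.0]
wrist_force: [0.4, -0.8, 0.0]
opening: 0.848
```

Emit:
move_arm:
  moves:
    - {"gripper": 100, "x": 0, "y": 0, "z": 3, "roll": 0}
    - {"gripper": 100, "x": 0, "y": 0, "z": 3, "roll": 0}
    - {"gripper": 100, "x": 0, "y": 0, "z": 2.5, "roll": 0}
    - {"gripper": 100, "x": 0, "y": 0, "z": 0, "roll": 0}

```text
time_s: 2.78
eef_pos: [0.6879, 0.1483, 0.3581]
eef_rot: [-0.001, 0.752, 0.659, -0.002]
wrist_force: [-0.0, 0.1, -0.4]
opening: 1.001
```

```bash
python3 - <<'E'
from h import *
p=st()
c=shot("scene","pics/s2.png")
q=p-np.r_[L*.0495,.160]; print("tip pred",proj(c,q))
u,v=map(int,proj(c,q)); print(u,v)
cv2.imwrite("pics/s2c.png",cv2.resize(c["img"][v-60:v+60,u-80:u+80],None,fx=4,fy=4,interpolation=2)[:,:,::-1])
E
```

```text
t 2.77 f,l,tipz mm [126.4  76.9 185.1] yaw y -7.5 tz [-0.004 -0.    -1.   ] F [-0.03  0.1  -0.38] op 1.0
tip pred (np.float64(321.8000195611352), np.float64(205.63758233609315))
321 205
```

View pics/s2c.png

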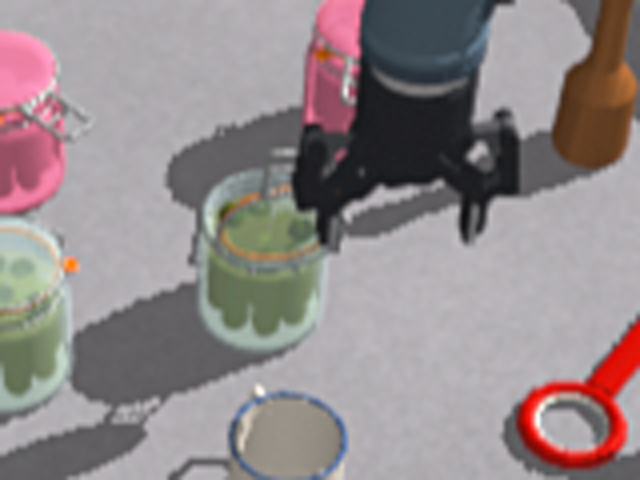

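The single finger stands right behind the lid: tip seen at crop (330,248), predicted (323,242). The knuckle reaches inboard near the clasp, so I shift 9 mm out, drop 12 mm and push slowly.

Emit:
move_arm:
  moves:
    - {"gripper": 100, "x": 0.9, "y": 0, "z": 1.2, "roll": 0}
    - {"gripper": 100, "x": 0, "y": -2.4, "z": 0, "roll": 0}
    - {"gripper": 100, "x": 0, "y": -1, "z": 0, "roll": 0}
    - {"gripper": 100, "x": 0, "y": -1, "z": 0, "roll": 0}
    - {"gripper": 100, "x": 0, "y": -0.8, "z": 0, "roll": 0}

```text
time_s: 3.45
eef_pos: [0.6385, 0.1644, 0.3483]
eef_rot: [0.0, 0.752, 0.66, 0.001]
wrist_force: [1.2, -0.1, 0.2]
opening: 1.001
```

```bash
python3 - <<'E'
from h import *
p=st()
t=shot("top","pics/t3.png");c=shot("scene","pics/s3.png")
a=cv2.resize(t["img"][155:255,200:300],None,fx=4,fy=4,interpolation=2)
b=cv2.resize(c["img"][155:255,255:355],None,fx=4,fy=4,interpolation=2)
cv2.imwrite("pics/c3.png",np.hstack([a,b])[:,:,::-1])
E
```

```text
t 3.45 f,l,tipz mm [ 75.4  86.5 175.3] yaw y -7.5 tz [ 0.001  0.    -1.   ] F [ 1.23 -0.12  0.22] op 1.0
```

View pics/c3.png

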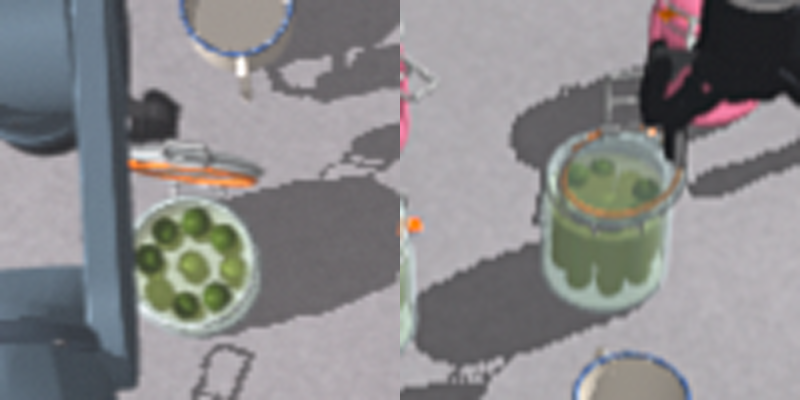

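The lid has come up to about vertical in the top crop (seal now thin at (190,172)). The clasp is still in line, the jar is unmoved and the force is 1.2 N. I'll continue.

Emit:
move_arm:
  moves:
    - {"gripper": 100, "x": 0, "y": -1, "z": 0, "roll": 0}
    - {"gripper": 100, "x": 0, "y": -1, "z": 0, "roll": 0}
    - {"gripper": 100, "x": 0, "y": -1, "z": 0.2, "roll": 0}
    - {"gripper": 100, "x": 0, "y": -1, "z": 0.3, "roll": 0}
    - {"gripper": 100, "x": 0, "y": 0, "z": 0, "roll": 0}

```text
time_s: 4.18
eef_pos: [0.598, 0.1697, 0.3421]
eef_rot: [-0.001, 0.751, 0.66, -0.001]
wrist_force: [-0.0, 0.3, 0.3]
opening: 0.996
```

```bash
python3 - <<'E'
from h import *
p=st()
E
```

```text
t 4.17 f,l,tipz mm [ 34.5  86.4 169.1] yaw y -7.4 tz [-0.002 -0.    -1.   ] F [-0.02  0.28  0.3 ] op 1.0
```

Around 57° now. The clasp is well forward of the finger, so I back off, shift inboard for a more central push, and continue over and down.

Emit:
move_arm:
  moves:
    - {"gripper": 100, "x": 0, "y": 1, "z": -0.5, "roll": 0}
    - {"gripper": 100, "x": -2.4, "y": 0, "z": 0, "roll": 0}
    - {"gripper": 100, "x": 0, "y": -1, "z": 0.5, "roll": 0}
    - {"gripper": 100, "x": 0, "y": -0.8, "z": 0.4, "roll": 0}
    - {"gripper": 100, "x": 0, "y": -0.7, "z": 0.5, "roll": 0}

```text
time_s: 4.8
eef_pos: [0.5806, 0.1482, 0.3335]
eef_rot: [-0.0, 0.751, 0.66, 0.0]
wrist_force: [-0.1, -0.1, 1.0]
opening: 0.997
```

Emit:
move_arm:
  moves:
    - {"gripper": 100, "x": 0, "y": -0.8, "z": 0.7, "roll": 0}
    - {"gripper": 100, "x": 0, "y": -0.7, "z": 0.7, "roll": 0}
    - {"gripper": 100, "x": 0, "y": -0.6, "z": 0.9, "roll": 0}
    - {"gripper": 100, "x": 0, "y": -0.4, "z": 0.8, "roll": 0}
    - {"gripper": 100, "x": 0, "y": 0, "z": 0, "roll": 0}

```text
time_s: 5.42
eef_pos: [0.5557, 0.1509, 0.3015]
eef_rot: [-0.001, 0.752, 0.66, -0.001]
wrist_force: [-0.1, -0.2, 0.4]
opening: 0.999
```

```bash
python3 - <<'E'
from h import *
p=st()
E
```

```text
t 5.42 f,l,tipz mm [ -5.   62.3 128.5] yaw y -7.5 tz [-0.002 -0.    -1.   ] F [-0.13 -0.16  0.4 ] op 1.0
```

Emit:
move_arm:
  moves:
    - {"gripper": 100, "x": 0, "y": -0.3, "z": 0.7, "roll": 0}
    - {"gripper": 100, "x": 0, "y": -0.2, "z": 0.6, "roll": 0}
    - {"gripper": 100, "x": 0, "y": -0.1, "z": 0.5, "roll": 0}
    - {"gripper": 100, "x": 0, "y": 0, "z": 0.2, "roll": 0}

```text
time_s: 5.92
eef_pos: [0.5501, 0.1517, 0.283]
eef_rot: [-0.0, 0.752, 0.66, -0.001]
wrist_force: [-6.6, 1.1, 13.5]
opening: 1.0
```

```bash
python3 - <<'E'
from h import *
p=st()
E
```

```text
t 5.92 f,l,tipz mm [-10.6  62.4 110. ] yaw y -7.5 tz [-0.001 -0.    -1.   ] F [-6.59  1.09 13.54] op 1.0
```

Pressed home: 13 N at tip height 123 mm, which equals the shut lid's height. I'll retreat up, shut the fingers, and go above the clasp in front.

Emit:
move_arm:
  moves:
    - {"gripper": 100, "x": 0, "y": 0, "z": -4, "roll": 0}
    - {"gripper": 100, "x": 0, "y": 0, "z": -5, "roll": 0}
    - {"gripper": 0, "x": -3.1, "y": -4.5, "z": 0, "roll": 0}
    - {"gripper": 0, "x": -3.1, "y": -4.5, "z": 0, "roll": 0}
    - {"gripper": 0, "x": 0, "y": 0, "z": 0, "roll": 0}

```text
time_s: 6.55
eef_pos: [0.45, 0.1012, 0.3717]
eef_rot: [-0.001, 0.752, 0.659, -0.001]
wrist_force: [1.9, 0.7, 0.3]
opening: 0.383
```

Emit:
move_arm:
  moves:
    - {"gripper": 0, "x": 0, "y": 0, "z": 0, "roll": 0}
    - {"gripper": 0, "x": 0, "y": 0, "z": 0, "roll": 0}

```text
time_s: 6.8
eef_pos: [0.4541, 0.1021, 0.3731]
eef_rot: [0.0, 0.752, 0.66, 0.0]
wrist_force: [-0.7, 0.8, -0.3]
opening: -0.002
```

```bash
python3 - <<'E'
from h import *
p=st()
t=shot("top","pics/t4.png");c=shot("scene","pics/s4.png");w=shot("wrist","pics/w4.png")
a=cv2.resize(t["img"][155:255,200:300],None,fx=4,fy=4,interpolation=2)
b=cv2.resize(c["img"][145:245,255:355],None,fx=4,fy=4,interpolation=2)
cv2.imwrite("pics/c4.png",np.hstack([a,b])[:,:,::-1])
def P(f,l,z): return np.r_[J+F*f+L*l,z]
for n,q in [("rimctr",P(0,0,.123)),("bar",P(-.098,0,.1185))]: print(n,np.round(proj(t,q)),np.round(proj(c,q)),np.round(proj(w,q)))
E
```

```text
t 6.8 f,l,tipz mm [-99.3   0.6 200.1] yaw y -7.4 tz [ 0.001  0.    -1.   ] F [-0.71  0.77 -0.3 ] op -0.0
rimctr [248. 221.] [304. 193.] [277. 335.]
bar [243. 257.] [300. 172.] [277. 226.]
```

View pics/c4.png

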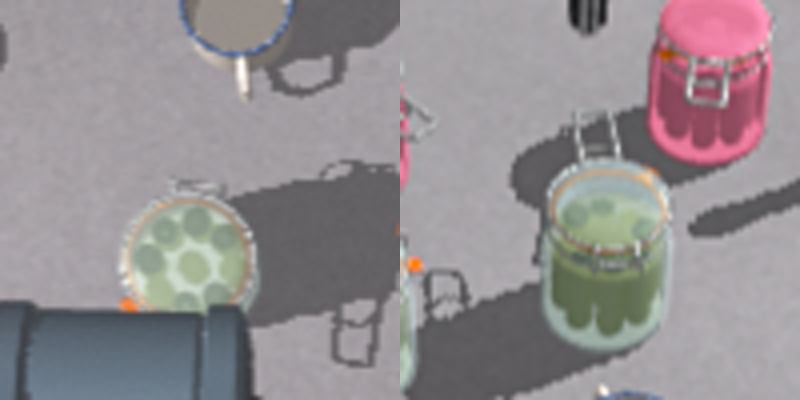

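View pics/w4.png

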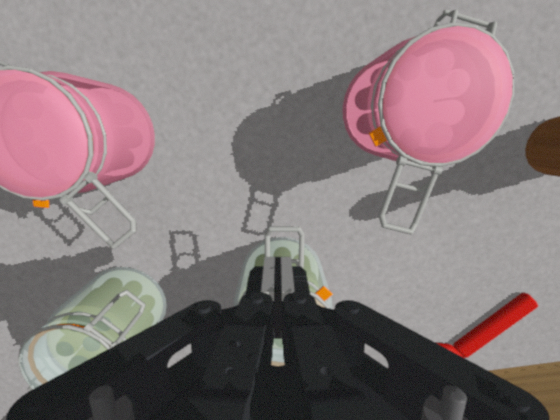

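The lid lies flat on the mouth. The clasp sticks straight out, with its bar at wrist (285,231), about 6 mm to +y of the tool. I correct that and press down over the bar.

Emit:
move_arm:
  moves:
    - {"gripper": 0, "x": 0.6, "y": 0.1, "z": 3.5, "roll": 0}
    - {"gripper": 0, "x": 0, "y": 0, "z": 3.5, "roll": 0}
    - {"gripper": 0, "x": 0, "y": 0, "z": 1, "roll": 0}
    - {"gripper": 0, "x": 0, "y": 0, "z": 1, "roll": 0}
    - {"gripper": 0, "x": 0, "y": 0, "z": 1, "roll": 0}

```text
time_s: 7.58
eef_pos: [0.4559, 0.1077, 0.2735]
eef_rot: [0.001, 0.752, 0.66, 0.001]
wrist_force: [1.7, -0.4, 3.1]
opening: 0.004
```

Emit:
move_arm:
  moves:
    - {"gripper": 0, "x": 0, "y": 0, "z": 1, "roll": 0}
    - {"gripper": 0, "x": 0, "y": 0, "z": 1, "roll": 0}
    - {"gripper": 0, "x": 0, "y": 0, "z": 1, "roll": 0}
    - {"gripper": 0, "x": 0, "y": 0, "z": 1, "roll": 0}
    - {"gripper": 0, "x": 0, "y": 0, "z": 0, "roll": 0}

```text
time_s: 8.2
eef_pos: [0.4542, 0.1077, 0.2315]
eef_rot: [-0.001, 0.752, 0.66, -0.001]
wrist_force: [0.9, -0.6, 0.4]
opening: -0.002
```

```bash
python3 - <<'E'
from h import *
p=st()
E
```

```text
t 8.2 f,l,tipz mm [-99.9   6.2  58.5] yaw y -7.5 tz [-0.002  0.    -1.   ] F [ 0.89 -0.6   0.37] op -0.0
```

The bar gave way at 3 N and is now behind the finger. Next I push toward the jar.

Emit:
move_arm:
  moves:
    - {"gripper": 0, "x": 0, "y": 0.8, "z": 0, "roll": 0}
    - {"gripper": 0, "x": 0, "y": 0.8, "z": 0, "roll": 0}
    - {"gripper": 0, "x": 0, "y": 0.6, "z": 0, "roll": 0}
    - {"gripper": 0, "x": 0, "y": 0.5, "z": 0, "roll": 0}
    - {"gripper": 0, "x": 0, "y": 0, "z": 0, "roll": 0}

```text
time_s: 8.82
eef_pos: [0.482, 0.1041, 0.2327]
eef_rot: [0.0, 0.752, 0.66, 0.0]
wrist_force: [-2.6, 0.8, -1.2]
opening: 0.001
```

```bash
python3 - <<'E'
from h import *
p=st()
E
```

```text
t 8.82 f,l,tipz mm [-71.9   6.3  59.7] yaw y -7.5 tz [ 0. -0. -1.] F [-2.55  0.83 -1.19] op 0.0
```

Emit:
move_arm:
  moves:
    - {"gripper": 0, "x": 0, "y": 0.3, "z": 0, "roll": 0}
    - {"gripper": 0, "x": 0, "y": 0, "z": 0, "roll": 0}
    - {"gripper": 0, "x": 0, "y": -2, "z": 0, "roll": 0}
    - {"gripper": 0, "x": 0, "y": -4, "z": 0, "roll": 0}
    - {"gripper": 0, "x": 0, "y": -1, "z": -5, "roll": 0}

```text
time_s: 9.45
eef_pos: [0.4119, 0.1131, 0.2801]
eef_rot: [-0.003, 0.752, 0.66, -0.003]
wrist_force: [1.8, 0.1, -0.2]
opening: -0.005
```

Emit:
move_arm:
  moves:
    - {"gripper": 0, "x": 0, "y": 0, "z": -6, "roll": 0}
    - {"gripper": 0, "x": 0, "y": 0, "z": -6, "roll": 0}
    - {"gripper": 0, "x": 0, "y": 0, "z": 0, "roll": 0}

```text
time_s: 9.82
eef_pos: [0.4171, 0.1129, 0.409]
eef_rot: [0.005, 0.752, 0.66, 0.005]
wrist_force: [0.3, -0.5, -0.7]
opening: -0.0
```

```bash
python3 - <<'E'
from h import *
p=st()
c=shot("scene","pics/s5.png");w=shot("wrist","pics/w5.png");t=shot("top","pics/t5.png")
def P(f,l,z): return np.r_[J+F*f+L*l,z]
for n,q in [("rimctr",P(0,0,.123)),("lockbar",P(-.060,0,.066)),("bar1.2",P(-.07,0,.0693)),("openbar",P(-.098,0,.1185))]: print(n,np.round(proj(c,q)),np.round(proj(w,q)))
b=cv2.resize(c["img"][145:245,255:355],None,fx=4,fy=4,interpolation=2)
cv2.imwrite("pics/c5.png",np.hstack([b,cv2.resize(w["img"],(533,400))])[:,:600,::-1] if 0 else np.hstack([b[:,:260],cv2.resize(w["img"],(533,400))])[:,:,::-1])
E
```

```text
t 9.82 f,l,tipz mm [-137.4    6.6  236. ] yaw y -7.5 tz [ 0.014 -0.    -1.   ] F [ 0.34 -0.49 -0.65] op -0.0
rimctr [304. 193.] [271. 343.]
lockbar [301. 193.] [272. 264.]
bar1.2 [301. 190.] [272. 257.]
openbar [300. 172.] [271. 252.]
```

View pics/c5.png

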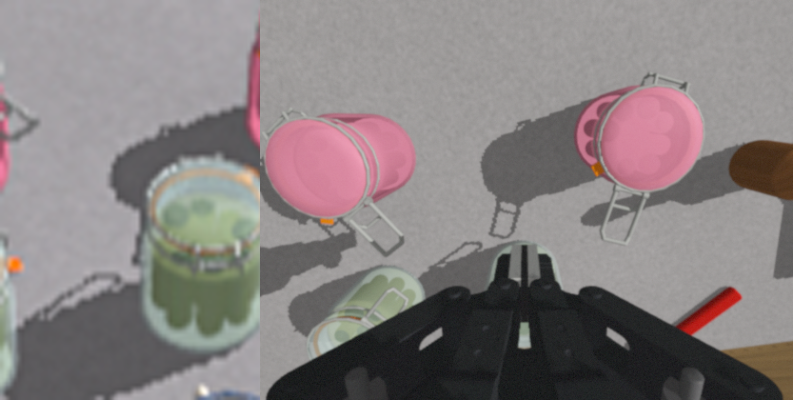

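The clasp no longer stands out and the jar's rim is still at about (305,196), but the fingers hide the clasp. One sideways step gives the wrist camera a clear view.

Emit:
move_arm:
  moves:
    - {"gripper": 0, "x": 4.5, "y": 0, "z": 0, "roll": 0}
    - {"gripper": 0, "x": 4.5, "y": 0, "z": 0, "roll": 0}
    - {"gripper": 0, "x": 0, "y": 0, "z": 0, "roll": 0}
    - {"gripper": 0, "x": 0, "y": 0, "z": 0, "roll": 0}

```text
time_s: 10.48
eef_pos: [0.4265, 0.202, 0.4011]
eef_rot: [-0.001, 0.751, 0.66, -0.001]
wrist_force: [0.2, -0.1, 0.0]
opening: 0.0
```

```bash
python3 - <<'E'
from h import *
p=st()
w=shot("wrist","pics/w6.png")
def P(f,l,z): return np.r_[J+F*f+L*l,z]
k=proj(w,P(-.06,.006,.066)); u,v=map(int,k); u0,v0=max(u-70,0),max(v-50,0); print(u0,v0)
for n,q in [("lockbar",P(-.060,.006,.066)),("bar1.2",P(-.07,.006,.0693)),("bar1.0",P(-.0784,.006,.0746)),("pivot",P(-.048,.006,.1145))]: print(n,4*(np.array(proj(w,q))-[u0,v0]))
cv2.imwrite("pics/c6.png",cv2.resize(w["img"][v0:v0+110,u0:u0+150],None,fx=4,fy=4,interpolation=2)[:,:,::-1])
E
```

```text
t 10.47 f,l,tipz mm [-139.7   96.   228.1] yaw y -7.4 tz [-0.003 -0.001 -1.   ] F [ 0.24 -0.06  0.03] op 0.0
127 219
lockbar [283.40612707 203.61263341]
bar1.2 [277.63562336 176.15622008]
bar1.0 [270.14100431 156.22686449]
pivot [236.37124552 338.99894283]
```

View pics/c6.png

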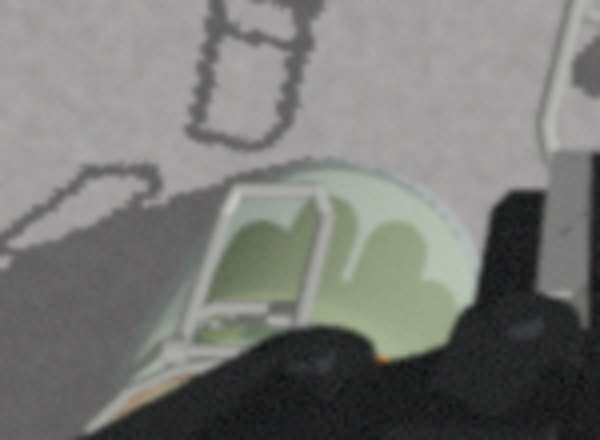

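The clasp hangs down with its bar at crop (280,188), between the predictions for 1.2 rad (row 176) and 1.4 rad (row 204). That is about 1.29, too thin a margin for the calibration, so I'll give it one more gentle push home.

Emit:
move_arm:
  moves:
    - {"gripper": 0, "x": -4.5, "y": 0, "z": 0, "roll": 0}
    - {"gripper": 0, "x": -4.5, "y": 0, "z": 0, "roll": 0}
    - {"gripper": 0, "x": 0, "y": 0, "z": 5.5, "roll": 0}
    - {"gripper": 0, "x": 0, "y": 0, "z": 5.5, "roll": 0}
    - {"gripper": 0, "x": 0, "y": 0, "z": 5.5, "roll": 0}

```text
time_s: 11.15
eef_pos: [0.4149, 0.1116, 0.2364]
eef_rot: [0.001, 0.752, 0.659, 0.0]
wrist_force: [-0.0, -0.4, -1.0]
opening: -0.001
```

Emit:
move_arm:
  moves:
    - {"gripper": 0, "x": 0, "y": 3, "z": 0, "roll": 0}
    - {"gripper": 0, "x": 0, "y": 2.5, "z": 0, "roll": 0}
    - {"gripper": 0, "x": 0, "y": 0.8, "z": 0, "roll": 0}
    - {"gripper": 0, "x": 0, "y": 0.5, "z": 0, "roll": 0}
    - {"gripper": 0, "x": 0, "y": 0, "z": 0, "roll": 0}

```text
time_s: 11.78
eef_pos: [0.482, 0.1039, 0.2375]
eef_rot: [-0.0, 0.752, 0.66, -0.0]
wrist_force: [-1.1, -0.7, -1.0]
opening: -0.004
```

```bash
python3 - <<'E'
from h import *
p=st()
E
```

```text
t 11.78 f,l,tipz mm [-71.9   6.1  64.5] yaw y -7.5 tz [-0.001 -0.    -1.   ] F [-1.06 -0.67 -0.97] op -0.0
```

Emit:
move_arm:
  moves:
    - {"gripper": 0, "x": 0, "y": -0.3, "z": 0.5, "roll": 0}
    - {"gripper": 0, "x": 0, "y": 0.3, "z": 0, "roll": 0}
    - {"gripper": 0, "x": 0, "y": 0.3, "z": 0, "roll": 0}
    - {"gripper": 0, "x": 0, "y": 0.3, "z": 0, "roll": 0}
    - {"gripper": 0, "x": 0, "y": 0, "z": 0, "roll": 0}

```text
time_s: 12.4
eef_pos: [0.4877, 0.1035, 0.2322]
eef_rot: [-0.001, 0.752, 0.66, -0.001]
wrist_force: [-6.8, 0.8, 1.5]
opening: -0.001
```

```bash
python3 - <<'E'
from h import *
p=st()
E
```

```text
t 12.4 f,l,tipz mm [-66.2   6.4  59.2] yaw y -7.4 tz [-0.004  0.    -1.   ] F [-6.81  0.77  1.45] op -0.0
```

The force has climbed to 6.8 N, so the clasp is on its stop. I'll retreat and check.

Emit:
move_arm:
  moves:
    - {"gripper": 0, "x": 0, "y": -2, "z": 0, "roll": 0}
    - {"gripper": 0, "x": 0, "y": -5, "z": 0, "roll": 0}
    - {"gripper": 0, "x": 0, "y": 0, "z": -5.5, "roll": 0}
    - {"gripper": 0, "x": 0, "y": 0, "z": -5.5, "roll": 0}
    - {"gripper": 0, "x": 0, "y": 0, "z": -5.5, "roll": 0}

```text
time_s: 13.02
eef_pos: [0.419, 0.1124, 0.4]
eef_rot: [0.001, 0.752, 0.66, 0.001]
wrist_force: [1.3, -0.2, -0.3]
opening: 0.004
```

Emit:
move_arm:
  moves:
    - {"gripper": 0, "x": 4.5, "y": 0, "z": 0, "roll": 0}
    - {"gripper": 0, "x": 4.5, "y": 0, "z": 0, "roll": 0}
    - {"gripper": 0, "x": 0, "y": 0, "z": 0, "roll": 0}
    - {"gripper": 0, "x": 0, "y": 0, "z": 0, "roll": 0}

```text
time_s: 13.52
eef_pos: [0.4309, 0.2016, 0.3977]
eef_rot: [0.0, 0.751, 0.66, -0.0]
wrist_force: [0.4, -0.4, -0.3]
opening: 0.003
```

```bash
python3 - <<'E'
from h import *
p=st()
w=shot("wrist","pics/w7.png"); s=shot("scene","pics/s7.png")
def P(f,l,z): return np.r_[J+F*f+L*l,z]
u,v=map(int,proj(w,P(-.06,.006,.066))); u0,v0=max(u-50,0),max(v-50,0)
for n,q in [("lockbar",P(-.060,.006,.066)),("bar1.2",P(-.07,.006,.0693)),("base front",P(-.05,0,0))]: print(n,4*(np.array(proj(w,q))-[u0,v0]))
a=cv2.resize(w["img"][v0:v0+100,u0:u0+100],None,fx=4,fy=4,interpolation=2)
b=cv2.resize(s["img"][145:245,255:355],None,fx=4,fy=4,interpolation=2)
cv2.imwrite("pics/c7.png",np.hstack([a,b])[:,:,::-1])
E
```

```text
t 13.53 f,l,tipz mm [-135.3   96.2  224.7] yaw y -7.4 tz [ 0. -0. -1.] F [ 0.37 -0.38 -0.34] op 0.0
lockbar [201.04762554 203.03503794]
bar1.2 [195.06649498 175.04027745]
base front [236.89677596 140.61089422]
```

View pics/c7.png

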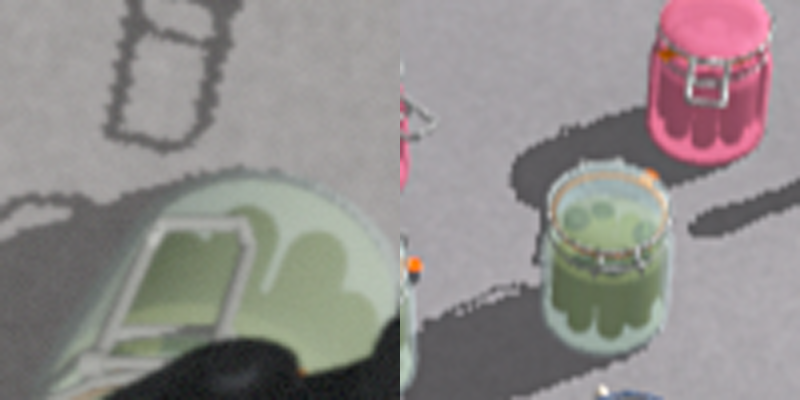

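```bash
python3 -c "
from h import *
st(); print(ctrl.hand_in())"
```

```text
t 13.62 f,l,tipz mm [-135.2   95.6  224.7] yaw y -7.5 tz [ 0. -0. -1.] F [0.24 0.17 0.67] op -0.0
the job is handed in; nothing more can be done
None
```

The jar is shut and its clasp is down. I handed the job in at 13.6 s; no verdict is reported, so this rests on my own checks.

**What I did:** I pushed the lid of the clear open jar over with one opened finger beside the clasp, working in slow steps. I seated it with about 13 N, with the fingertip at 123 mm, the height of a shut lid. Then I pressed the clasp down from above with shut fingers and pushed it against the front of the jar. My first look put it at only about 1.29 rad, so I pushed it a second time until the force rose to 6.8 N, as at its stop.

**Last checks:**
- **Lid and clasp:** the last scene picture shows the lid flat. The last wrist picture shows the clasp hanging against the glass, at or past the row predicted for the locked position.
- **Jar position:** that bar row was about 19 enlarged pixels beyond the prediction (222 against 203). The likely cause is that the final push moved the jar a few millimetres, which I did not measure separately. The scene picture shows it upright and in place.
- **Robot and surroundings:** the wrist force was near zero and the gripper was well clear at hand-in. I saw nothing else moved, but I did not measure the other items again.

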